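# Snap the whiteboard marker into the rack's free clips

### The arm

A 6-joint arm with a two-finger parallel gripper is mounted at the origin on the work surface; the furniture and walls round the work are solid. World frame = base frame: x ahead of the robot, y to its left, z up, the work surface at z = 0. Lengths are in m, angles in rad, forces in N, time in s.
With the tool pointing down it reaches from about 0.3 to 0.75 m from the base axis. Payload 8.5 kg.
Tool frame: the origin (TCP) lies at the centre of the arm's flange, where the gripper is bolted on; the fingertips stand 173 mm ahead of it and the grasp point (between the pads) lies 155 mm ahead of it; z points along the fingers, y is the line along which they close (so a half turn about z gives the same grasp; the last joint's range is limited). The gripper opens to 85 mm and grips with 20 to 120 N. Pads are 22 mm wide; open, the fingers measure 114 mm over their backs; the gripper's body (76 mm by 85 mm) begins 54 mm behind the grasp point. The pads swing forward as they close: fully open they stand 13 mm farther back than shut.
Start: joints at [-1.463, 0.381, 1.297, -0, 1.464, -0.215], TCP at [0.174, -0.522, 0.405] pointing down, gripper open.
Joint ranges: [-3.11, 3.11], [-0.89, 2.33], [0.22, 2.48], [-1.42, 4.56], [0.17, 2.85], [-2.88, 2.88]. Speed limits (rad/s): [2.39, 2.39, 3.14, 3.14, 3.14, 3.14].

### API

Orientations are given as a unit quaternion [w, x, y, z].
In Python, from rig import bot, eyes gives the robot as it stands.
- The arm moves only by the tool drive_tool, never from a script. Its argument "increments" is one flat list of numbers, 7 for each row, row after row: the shift along the world's x, y, z in mm, then the turn, a rotation vector about the world's x, y, z in degrees, then the closure in counts, from 0 (fully open) to 255 (shut). In form: [x, y, z, ax, ay, az, hand, x, y, z, ax, ay, az, hand, ...]. A call has 1 to 12 rows; each row shifts and turns the commanded pose from where the row before left it; what a row does not reach is not made up. A row lasts 1/8 s, in which the tool goes at most 62.5 mm and 10.7 degrees, less where a joint would pass 70% of its speed; a pose out of reach is approached as far as the arm can. A call is refused whole if a number of a shift passes 62.5 or a number of a turn 10.7, either way. A call with a gripper value outside its range is refused whole. The fingers move at their own pace and stop on an object; the grip force is fixed at half the most. Time passes only in rows, so rows that do not move let the fingers close. It gives the time, the measured TCP pose, the force, the opening and the grip force at its end, in the units of the state.
- bot.get_obs(): the state, without advancing time (a new reading comes with each control period).
- eyes.read_camera(name): name is "scene" or "top" or "wrist"; returns a dict with "image" (480x640x3 uint8, blue, green, red), "vertical_fov" (degrees; the focal length in pixels is half the picture's height over the tangent of half this angle, whatever the lens; pixels are square), "cx", "cy" (the principal point, pixels), "cam_to_world" (4x4, takes a point from camera to world coordinates). Camera axes: x right, y up, looking along -z (the intrinsics and any distortion apply to the point x, -y, -z); pixel columns grow to the right and rows downward; lengths in m; the calibration is good to about 2 mm. A picture is of the moment at which its call begins. There is no depth.
- bot.finish_job(): hands the job in; it is judged then, once.
The state is a dict: "t": time; "joint_positions": joint angles; "dq": joint speeds; "joint_efforts": joint torques, N m; "position": TCP position; "ee_rot": TCP orientation; "wrist_force": force on the tool from outside, world axes, zero at the start; "torque": the same for the moment, N m; "gripper_width": finger opening in m; "grip_force": force on a finger pad.
Only numpy, scipy, OpenCV 4.12 (cv2) and the standard library are available. Lean on these libraries where they do the work, as an engineer would, in place of code of your own. Each camera call takes 0.05 s, during which the arm holds its last target. There are 200 camera calls.

### The job

One of the three thick whiteboard markers has been left lying on the conference table; the other two are in the low clip rack. Press the loose marker sideways from above into the free place of the rack until it snaps fully home in both its clips and lies centred beside the others, either way round; the other two markers must stay in their clips.

Things in the scene. Friction and masses are not known exactly. Their poses are not given: they have to be found in the camera images.
- marker_loose: the loose marker: white barrel with black cap, a round cylinder 19 mm in diameter and 136 mm long, about 30 g, lying on the table. Origin: on its axis at mid-length, 9.5 mm above the table. x is its long axis and points to the cap end; it may have rolled, so y and z point anywhere across it.
- clip_empty: the free place: grey foot with two pairs of black sprung jaws at x = +-40 mm (14 mm wide; tops 43 mm up; nothing over 3 mm high between the pairs). Origin: middle of the foot's underside, 6 mm above the table; x along a held marker, y along the row, z up. Seated marker: axis along x, 26 mm above origin. Lips 13.6 mm apart, 34 mm up, spring aside; pressing straight down takes 10 to 15 N.
- marker_a: a marker like the loose one, already snapped into another place of the rack. The rack is a low grey plate, 130 x 200 x 6 mm, fixed to the table, with three equal places 64 mm apart in a row; the markers in it lie parallel, their axes 32 mm above the table. Which place is free varies. Origin on the marker's axis at mid-length, x along it.
- marker_b: the other marker already in the rack, like marker_a (same origin and axes). A marker merely laid on the lips of a place, not yet snapped in, lies about 15 mm higher than this one.
There are look-alikes about, which are no part of the job. What is shaped like the marker_b but green is not meant.

How it is judged:
By the outcome, as a careful person would: the job done as asked, in the order asked, and still so for the second after the job is handed in, with the robot touching nothing.
It also fails if it takes over 35 s, if anything falls off the work surface, if the arm or the gripper's body presses on something with over 40 N, if the wrist force passes 120 N, or if a joint passes its speed limit or range.

## Working session

There is one attempt and no reset: what is moved stays moved. The work goes in short steps, Python scripts to look and compute and a tool call to move; the robot and the scene stay as the last step left them, time stands still between calls to the robot, and variables do not carry over. Pictures are saved under pics/ and viewed, at most 10 in all, crops included, and the job is handed in when it is done.

Besides the shell and the picture viewer there is one more tool, called after "Emit:" as a command line: name --argument value ..., lists and objects as JSON in quotes. drive_tool: Moves the arm, as the interface text tells. Its arguments: {"type":"object","properties":{"increments":{"type":"array"}},"required":["increments"]}

```bash
mkdir -p pics; python3 - <<'E'
from rig import bot,eyes
import cv2,pickle,numpy as np
d={}
for n in("scene","top","wrist"):
    c=eyes.read_camera(n);d[n]=c;cv2.imwrite(f"pics/{n}0.png",c["image"])
    print(n,{k:v for k,v in c.items() if k!="image"})
pickle.dump(d,open("c0.pkl","wb"));print(bot.get_obs())
E
```

```text
scene {'vertical_fov': 56.11711585958777, 'cx': 317.27916708220187, 'cy': 241.31465525040332, 'cam_to_world': array([[-0.80166763,  0.29843674, -0.51794259, -0.15983815],
       [-0.59776653, -0.39726188,  0.69631759,  0.820014  ],
       [ 0.00204791,  0.86782401,  0.49686748,  0.57856326],
       [ 0.        ,  0.        ,  0.        ,  1.        ]])}
top {'vertical_fov': 44.90630449803965, 'cx': 317.49150844466845, 'cy': 239.26867633368371, 'cam_to_world': array([[ 5.18424958e-04,  9.96428815e-01, -8.44354697e-02,
         2.87095808e-01],
       [-9.99997922e-01,  6.83045445e-04,  1.92078380e-03,
         1.02801309e-01],
       [ 1.97159759e-03,  8.44342985e-02,  9.96427098e-01,
         1.43713774e+00],
       [ 0.00000000e+00,  0.00000000e+00,  0.00000000e+00,
         1.00000000e+00]])}
wrist {'vertical_fov': 62.144366962340136, 'cx': 320.80337927948233, 'cy': 236.06783847644735, 'cam_to_world': array([[ 0.3166388 ,  0.90987456,  0.26808236,  0.24234646],
       [-0.94854121,  0.30464354,  0.08638221, -0.49852539],
       [-0.00307258, -0.28163912,  0.95951548,  0.3730761 ],
       [ 0.        ,  0.        ,  0.        ,  1.        ]])}
{'t': 0.15, 'joint_positions': array([-1.46326354e+00,  3.81069953e-01,  1.29803764e+00, -3.80450168e-06,
        1.46360421e+00, -2.15298728e-01]), 'dq': array([-0.00013642, -0.00101478, -0.00234956, -0.00120037,  0.00063139,
        0.00055532]), 'joint_efforts': array([ 2.16718887e-03, -4.48628175e+01, -2.31342369e+01, -1.12647601e-04,
        3.81239952e-03,  2.95395751e-05]), 'position': array([ 0.17448395, -0.52155685,  0.40425461]), 'ee_rot': array([-5.58861537e-04,  9.87000551e-01,  1.60715897e-01,  2.82483299e-05]), 'wrist_force': array([ 0.57847828, -0.3942525 , -0.08558376]), 'torque': array([-0.07055106, -0.02756723, -0.02484748]), 'grip_force': 0.0, 'gripper_width': 0.08528204039152325}
```

View pics/top0.png

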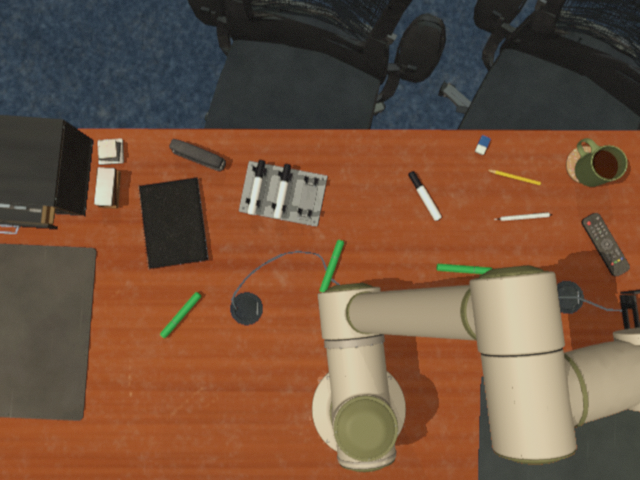

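View pics/scene0.png

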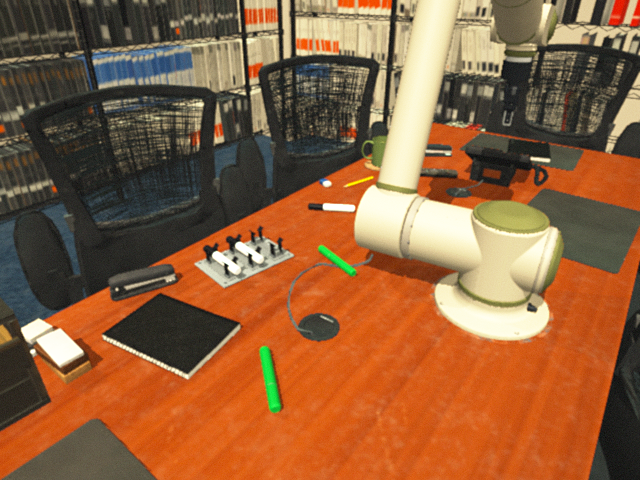

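The top view shows the loose marker at about (424,195), cap at the upper left (413,175). The rack is at (285,193) with markers at (257,187) and (283,190), so the right-hand place at (309,196) is free. The scene view shows the loose marker at (331,208) and the rack at (243,258).

```bash
cat > h.py <<'E'
import numpy as np,cv2
def ray(c,p):
    f=240/np.tan(np.radians(c["vertical_fov"]/2));T=c["cam_to_world"]
    d=T[:3,:3]@np.array([(p[0]-c["cx"])/f,-(p[1]-c["cy"])/f,-1.]);return T[:3,3],d/np.linalg.norm(d)
def plane(c,p,z):
    o,d=ray(c,p);return o+d*(z-o[2])/d[2]
def proj(c,P):
    f=240/np.tan(np.radians(c["vertical_fov"]/2));T=c["cam_to_world"]
    q=T[:3,:3].T@(np.asarray(P)-T[:3,3]);return np.array([c["cx"]-f*q[0]/q[2],c["cy"]+f*q[1]/q[2]])
def tri(c1,p1,c2,p2):
    o1,d1=ray(c1,p1);o2,d2=ray(c2,p2)
    s=np.linalg.lstsq(np.c_[d1,-d2],o2-o1,rcond=None)[0];a,b=o1+s[0]*d1,o2+s[1]*d2
    return (a+b)/2,np.linalg.norm(a-b)
def blobs(m,roi,amin=15):
    x0,y0,x1,y1=roi;z=np.zeros_like(m);z[y0:y1,x0:x1]=m[y0:y1,x0:x1]
    out=[]
    for c in cv2.findContours(z,cv2.RETR_EXTERNAL,cv2.CHAIN_APPROX_NONE)[0]:
        if cv2.contourArea(c)>=amin:
            r=cv2.minAreaRect(c);b=cv2.boxPoints(r)
            e=sorted([((b[i]+b[(i+1)%4])/2,np.linalg.norm(b[i]-b[(i+1)%4])) for i in range(4)],key=lambda t:t[1])
            out.append((np.array(r[0]),e[0][0],e[1][0],cv2.contourArea(c)))
    return out
E
python3 - <<'E'
from h import *;import pickle
np.set_printoptions(precision=4,suppress=True)
d=pickle.load(open("c0.pkl","rb"))
t,s=d["top"],d["scene"]
def white(c):
    h=cv2.cvtColor(c["image"],cv2.COLOR_BGR2HSV);return cv2.inRange(h,(0,0,200),(180,60,255))
for n,c,r in(("top loose",t,(400,165,450,230)),("top rack",t,(235,155,335,230)),("scene loose",s,(300,195,358,220)),("scene rack",s,(190,225,300,290))):
    for b in blobs(white(c),r): print(n,*b)
def dark(c):
    h=cv2.cvtColor(c["image"],cv2.COLOR_BGR2HSV);return cv2.inRange(h,(0,0,0),(180,255,60))
for n,c,r in(("top loose",t,(400,165,450,230)),("top rack",t,(235,155,335,230)),("scene loose",s,(300,195,358,220)),("scene rack",s,(190,225,300,290))):
    for b in blobs(dark(c),r,5): print("dark",n,*b)
a=cv2.resize(t["image"][150:235,230:450],None,fx=3.6,fy=3.6,interpolation=cv2.INTER_CUBIC)
b=cv2.resize(s["image"][195:295,185:365],None,fx=2.8,fy=2.8,interpolation=cv2.INTER_CUBIC)
w=max(a.shape[1],b.shape[1]);p=lambda i:cv2.copyMakeBorder(i,0,0,0,w-i.shape[1],0)
cv2.imwrite("pics/crop.png",np.vstack([p(a),p(b)]))
E
```

```text
top loose [428.4853 202.8089] [419.2647 187.4412] [437.7058 218.1765] 187.0
top rack [279.7115 199.4423] [283.2308 181.8461] [276.1923 217.0384] 166.0
top rack [253.756  195.3461] [257.4128 177.6716] [250.0992 213.0205] 162.5
scene loose [338.469  207.0276] [322.8759 206.1104] [354.0621 207.9448] 167.5
scene rack [252.7062 269.3705] [261.6843 265.1807] [243.7281 273.5602] 62.0
scene rack [215.0744 274.1261] [194.9041 263.1765] [235.2446 285.0757] 238.5
scene rack [278.9485 257.634 ] [266.701  263.0773] [291.1959 252.1907] 44.0
scene rack [227.44 260.58] [214.4 250.8] [240.48 270.36] 269.5
scene rack [250.0544 250.6936] [236.9191 241.6631] [263.1897 259.7241] 234.0
dark top loose [414.6 178.8] [410.7231 172.0154] [418.4769 185.5846] 81.5
dark top rack [309.5 213. ] [309.5 211. ] [309.5 215. ] 9.0
dark top rack [299.5 211. ] [299.5 209. ] [299.5 213. ] 8.0
dark top rack [284.  208.5] [284. 206.] [284. 211.] 6.5
dark top rack [273.5 205.5] [273.5 204. ] [275.  205.5] 6.5
dark top rack [258.  203.5] [258. 201.] [258. 206.] 9.0
dark top rack [247.6 200.3] [248.4 198.7] [246.8 201.9] 5.5
d
[... 389 characters left out ...]
4.8824 264.0294] [227.4118 274.1471] 11.5
dark scene rack [234.4118 259.353 ] [235. 257.] [233.8235 261.7059] 6.0
dark scene rack [250.  258.5] [250. 254.] [250. 263.] 11.5
dark scene rack [257.8461 249.2307] [258.9231 247.6154] [256.7692 250.8461] 5.5
dark scene rack [272. 249.] [272. 244.] [272. 254.] 14.0
dark scene rack [208.9912 250.0853] [213.7677 242.5794] [204.2147 257.5912] 71.0
dark scene rack [279.5 244.5] [279.5 239. ] [279.5 250. ] 13.5
dark scene rack [234.268 242.724] [241.  241.5] [227.536 243.948] 66.0
dark scene rack [253. 237.] [253. 233.] [253. 241.] 7.0
dark scene rack [260. 233.] [260. 227.] [260. 239.] 8.0
dark scene rack [208.5 234.5] [227.  234.5] [190.  234.5] 332.5
```

View pics/crop.png

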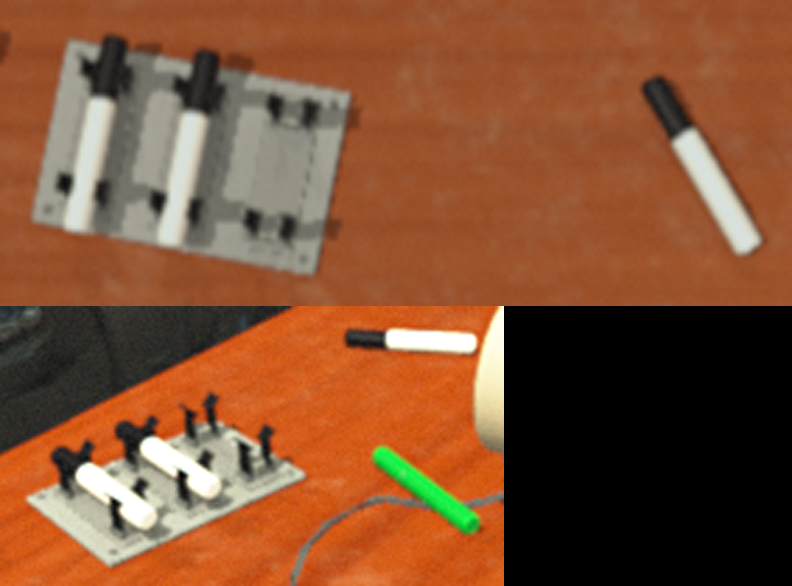

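```bash
python3 - <<'E'
from h import *;import pickle
np.set_printoptions(precision=4,suppress=True)
d=pickle.load(open("c0.pkl","rb"));t,s=d["top"],d["scene"]
print("tri loose white ends",tri(t,(419.3,187.4),s,(322.9,206.1)),tri(t,(437.7,218.2),s,(354.1,207.9)))
print("tri rack white a (left) ",tri(t,(250.1,213.0),s,(240.5,270.4)),"b",tri(t,(276.2,217),s,(263.2,259.7)))
def seg(n,p,q,z):
    P,Q=plane(t,p,z),plane(t,q,z);v=P-Q;print(n,(P+Q)/2,np.linalg.norm(v),"ang",np.degrees(np.arctan2(v[1],v[0])))
seg("loose",(410.7,172),(437.7,218.2),.0095)
seg("left",(261.5,161),(250.1,213),.032)
seg("mid",(286.3,164.5),(276.2,217),.032)
seg("clip",(311,180.5),(304.5,212),.049)
print(proj(d["wrist"],plane(t,(424,195),.0095)))
E
```

```text
tri loose white ends (array([ 0.5392, -0.1512,  0.0124]), np.float64(0.004948374944686741)) (array([ 0.4614, -0.1964,  0.0117]), np.float64(0.0024027812971889407))
tri rack white a (left)  (array([0.4678, 0.2621, 0.0344]), np.float64(0.005864760167494711)) b (array([0.4583, 0.1989, 0.0338]), np.float64(0.005052681528691175))
loose [ 0.5186 -0.1648  0.0095] 0.13302523951925999 ang 29.42531543387531
left [0.5346 0.251  0.032 ] 0.13140426245802128 ang -11.706777146374026
mid [0.5254 0.1887 0.032 ] 0.13196371972865356 ang -10.453384020496156
clip [0.509  0.1237 0.049 ] 0.07836157386605239 ang -11.439141790087962
[ -48.8889 -501.6545]
```

Emit:
drive_tool --increments '[38, 40, -6, 0, 0, 1.2, 0, 38, 40, -6, 0, 0, 1.2, 0, 38, 40, -6, 0, 0, 1.2, 0, 38, 40, -6, 0, 0, 1.2, 0, 38, 40, -6, 0, 0, 1.2, 0, 38, 40, -6, 0, 0, 1.2, 0, 38, 40, -6, 0, 0, 1.2, 0, 38, 40, -6, 0, 0, 1.2, 0, 38, 38, -6, 0, 0, 1.2, 0, 0, 0, 0, 0, 0, 0, 0, 0, 0, 0, 0, 0, 0, 0]'

```text
t: 1.52
position: [0.5163, -0.1637, 0.3505]
ee_rot: [-0.0, 0.967, 0.253, -0.0]
wrist_force: [-0.1, 0.4, -0.1]
gripper_width: 0.0853
grip_force: 0.0
```

```bash
cat > look.py <<'E'
from rig import bot,eyes
import sys,pickle
from h import *
np.set_printoptions(precision=4,suppress=True)
from scipy.spatial.transform import Rotation as R
def look(tag):
    c=eyes.read_camera("wrist");cv2.imwrite(f"pics/{tag}.png",c["image"]);pickle.dump(c,open(tag+".pkl","wb"));return c
def state():
    o=bot.get_obs();q=o["ee_rot"];m=R.from_quat([q[1],q[2],q[3],q[0]]).as_matrix()
    print("t",o["t"],"p",o["position"],"z",m[:,2],"xang",np.degrees(np.arctan2(m[1,0],m[0,0])),"F",o["wrist_force"],"w",o["gripper_width"],o["grip_force"]);return o,m
E
python3 - <<'E'
from look import *
c=look("w1");state()
h=cv2.cvtColor(c["image"],cv2.COLOR_BGR2HSV)
for b in blobs(cv2.inRange(h,(0,0,180),(180,70,255)),(0,0,640,480),800): print("W",*b)
for b in blobs(cv2.inRange(h,(0,0,0),(180,255,60)),(0,0,640,480),800): print("D",*b)
E
```

```text
t 1.575 p [ 0.516  -0.1641  0.3507] z [-0.0004 -0.0001 -1.    ] xang 29.24863592435047 F [-0.0823 -0.7205 -0.013 ] w 0.08486854887536223 0.0
W [324.5 235.5] [324.5 181. ] [324.5 290. ] 2316.5
W [ 6.7923 31.2385] [24.7308 -0.1538] [-11.1462  62.6308] 1228.5
D [319.5 391.5] [639.  391.5] [ -0.  391.5] 49161.0
```

View pics/w1.png

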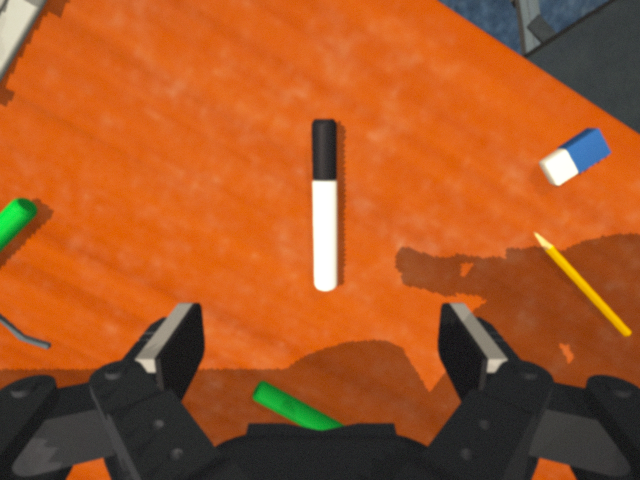

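The wrist view shows the loose marker from its cap end (324,119) to its tail (325,291). A green look-alike is at about (295,408).

```bash
python3 - <<'E'
from h import *;import pickle
np.set_printoptions(precision=4,suppress=True)
c=pickle.load(open("w1.pkl","rb"));t=pickle.load(open("c0.pkl","rb"))["top"]
print(tri(c,(324.3,181),t,(419.3,187.4)),tri(c,(325.2,291),t,(437.7,218.2)))
P,Q=plane(c,(324,119),.0095),plane(c,(325.2,291),.0095);v=P-Q
print(P,Q,(P+Q)/2,np.linalg.norm(v),np.degrees(np.arctan2(v[1],v[0])))
print("green",plane(c,(260,388),.01),plane(c,(330,425),.01))
E
```

```text
(array([ 0.5386, -0.1535,  0.005 ]), np.float64(0.0006814683348361094)) (array([ 0.4602, -0.1975,  0.0137]), np.float64(0.0016079699903365152))
[ 0.5795 -0.1299  0.0095] [ 0.4585 -0.1992  0.0095] [ 0.519  -0.1646  0.0095] 0.13947658771624857 29.819128122570024
green [ 0.3459 -0.1945  0.01  ] [ 0.3417 -0.2704  0.01  ]
```

Emit:
drive_tool --increments '[2.5, -0.5, -50, 0, 0, 0.3, 0, 0, 0, -55, 0, 0, 0, 0, 0, 0, -50, 0, 0, 0, 0, 0, 0, -18, 0, 0, 0, 60, 0, 0, 0, 0, 0, 0, 120, 0, 0, 0, 0, 0, 0, 255, 0, 0, 0, 0, 0, 0, 255, 0, 0, 0, 0, 0, 0, 255, 0, 0, 0, 0, 0, 0, 255, 0, 0, 0, 0, 0, 0, 255]'

```text
t: 2.82
position: [0.5191, -0.1644, 0.1793]
ee_rot: [0.001, 0.967, 0.255, 0.001]
wrist_force: [-1.4, -1.8, 6.6]
gripper_width: 0.0165
grip_force: 58.7
```

```bash
python3 -c "
from look import *
state();look('w2')"
```

```text
t 2.825 p [ 0.5191 -0.1644  0.1793] z [ 0.0022 -0.0019 -1.    ] xang 29.595922978334585 F [-1.4164 -1.7556  6.6255] w 0.01646154635080523 58.6876380443573
```

View pics/w2.png

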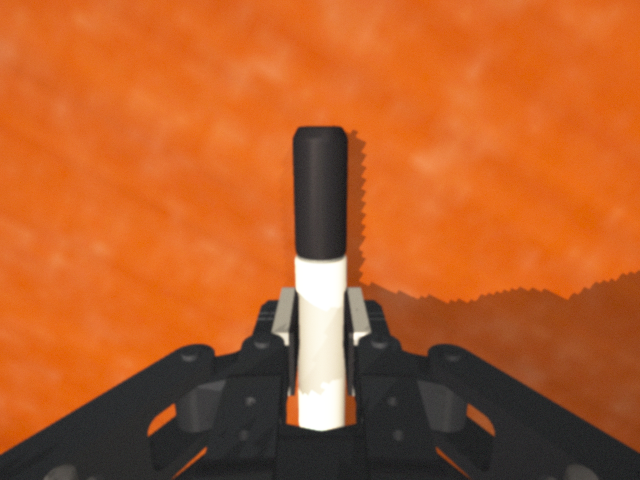

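The marker sits centred between the pads (rows 288–345), cap end at (320,127). The opening of 16.5 mm is less than 19 mm, so I'll check the height of the pad tips.

```bash
python3 - <<'E'
from look import *
c=pickle.load(open("w2.pkl","rb"));o,m=state()
p=o["position"]
def toolplane(px,x):
    C,d=ray(c,px);n=m[:,0];s=((p-C)@n+x)/(d@n);P=C+s*d;return m.T@(P-p),P[2]
for px in((286,288),(359,288),(278,345),(366,345)): print(px,toolplane(px,.011))
E0,W=plane(c,(320,127),.0095),plane(c,(320,258),.0095)
print("cap end, tool frame",m.T@(E0-p),m.T@(W-p))
E
```

```text
t 2.875 p [ 0.5191 -0.1644  0.1793] z [ 0.0022 -0.0018 -1.    ] xang 29.60019546129375 F [-1.2867 -0.5177  5.7333] w 0.016754450708113256 58.68799924850464
(286, 288) (array([ 0.011 , -0.0136,  0.1689]), np.float64(0.010345646052626084))
(359, 288) (array([0.011 , 0.0138, 0.1689]), np.float64(0.010419497858452309))
(278, 345) (array([ 0.011 , -0.0125,  0.1296]), np.float64(0.049626668339287444))
(366, 345) (array([0.011 , 0.0122, 0.1296]), np.float64(0.049682239301909445))
cap end, tool frame [ 0.0692 -0.0008  0.1698] [ 0.0226 -0.0009  0.1698]
```

Emit:
drive_tool --increments '[0, 0, 10, 0, 0, 0, 255, 0, 0, 20, 0, 0, 0, 255, 0, 0, 40, 0, 0, 0, 255, 0, 0, 0, 0, 0, 0, 255]'

```text
t: 3.38
position: [0.5193, -0.1641, 0.2511]
ee_rot: [0.002, 0.967, 0.256, 0.002]
wrist_force: [0.4, -0.7, -0.2]
gripper_width: 0.0163
grip_force: 58.8
```

```bash
python3 -c "
from look import *
state();c=look('w3')
t=eyes.read_camera('scene')
i=np.vstack([c['image'][100:440],cv2.resize(t['image'][150:230,280:430],(640,341))[:250]])
cv2.imwrite('pics/w3c.png',i)"
```

```text
t 3.375 p [ 0.5193 -0.1641  0.2511] z [ 0.0057 -0.0031 -1.    ] xang 29.60863759208612 F [ 0.4212 -0.6834 -0.2365] w 0.016323225464301698 58.758580684661865
```

View pics/w3c.png

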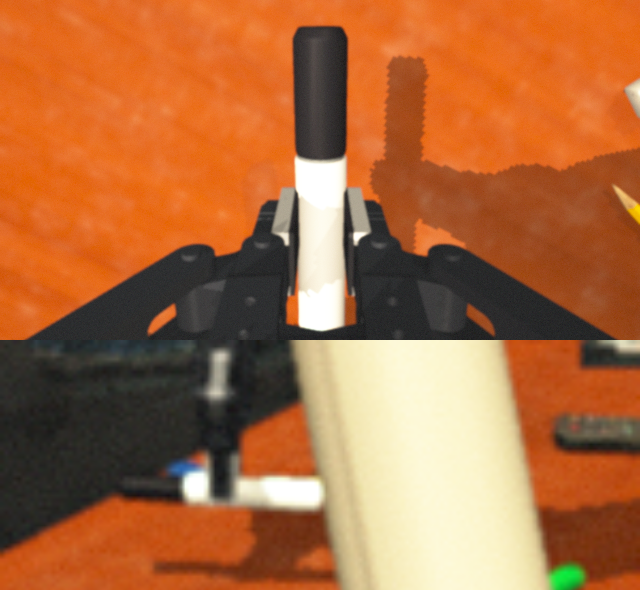

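Emit:
drive_tool --increments '[0, 0, -40, 0, 0, 0, 255, 0, 0, -30, 0, 0, 0, 255, 0, 0, 0, 0, 0, 0, 255, 0, 0, 0, 0, 0, 0, 150, 0, 0, 0, 0, 0, 0, 150, 0, 0, 0, 0, 0, 0, 150]'

```text
t: 4.22
position: [0.5189, -0.1641, 0.178]
ee_rot: [0.0, 0.967, 0.255, 0.0]
wrist_force: [0.8, -0.2, -0.6]
gripper_width: 0.0351
grip_force: 0.0
```

Emit:
drive_tool --increments '[0, 0, -4.5, 0, 0, 0, 150, 0, 0, 0, 0, 0, 0, 200, 0, 0, 0, 0, 0, 0, 255, 0, 0, 0, 0, 0, 0, 255, 0, 0, 0, 0, 0, 0, 255, 0, 0, 0, 0, 0, 0, 255]'

```text
t: 4.97
position: [0.5191, -0.1641, 0.1738]
ee_rot: [0.0, 0.967, 0.255, 0.0]
wrist_force: [-1.2, 0.5, 7.5]
gripper_width: 0.017
grip_force: 59.8
```

```bash
python3 -c "
from look import *
state();c=look('w4')
h=cv2.cvtColor(c['image'],cv2.COLOR_BGR2HSV)
d=cv2.inRange(h,(0,0,0),(180,255,70))[:,310:330].mean(1)>127
r=np.flatnonzero(np.diff(d.astype(int)));print('rows',r[:6])
"
```

```text
t 4.975 p [ 0.5191 -0.1641  0.1738] z [ 0.0011 -0.0005 -1.    ] xang 29.591851177474922 F [-1.2268  0.5196  7.5213] w 0.01701653636185471 59.797092256194446
rows [130 142 169 170 175 176]
```

Emit:
drive_tool --increments '[0, 0, 40, 0, 0, 0, 255, 0, 0, 55, 0, 0, 0, 255, -5, 20, 55, 0, 0, -6.8, 255, -5, 35, 26, 0, 0, -6.8, 255, -5, 36, 0, 0, 0, -6.8, 255, -5, 36, 0, 0, 0, -6.8, 255, -5, 36, 0, 0, 0, -6.8, 255, -5, 36, 0, 0, 0, -6.8, 255, 0, 0, 0, 0, 0, 0, 255, 0, 0, 0, 0, 0, 0, 255]'

```text
t: 6.28
position: [0.4891, 0.0346, 0.3491]
ee_rot: [0.0, 0.995, -0.097, 0.0]
wrist_force: [0.2, -1.3, -0.2]
gripper_width: 0.0168
grip_force: 58.4
```

```bash
python3 -c "
from look import *
state();c=look('w5')
t=eyes.read_camera('top');pickle.dump(t,open('t5.pkl','wb'))
"
```

```text
t 6.275 p [0.4891 0.0346 0.3491] z [ 0.     -0.0003 -1.    ] xang -11.128868318064166 F [ 0.1933 -1.341  -0.2045] w 0.01683393586795871 58.42984735965729
```

View pics/w5.png

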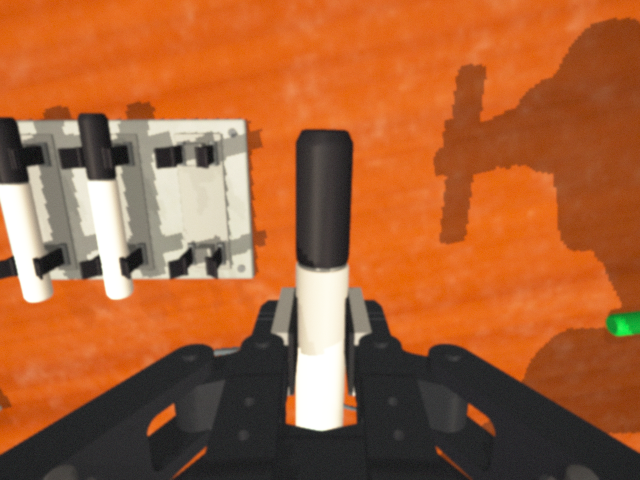

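The wrist view shows the rack: plate right-hand edge from (246,119) to (256,278), the middle marker from (93,114) to (119,298), and the free jaws at (187,155) and (197,262). The held marker's cap end is at (324,130).

```bash
python3 - <<'E'
from look import *
c=pickle.load(open("w5.pkl","rb"));t=pickle.load(open("c0.pkl","rb"))["top"];o,m=state();p=o["position"]
h=cv2.cvtColor(c["image"],cv2.COLOR_BGR2HSV)
g=cv2.inRange(h,(0,0,90),(180,80,255));g=cv2.morphologyEx(g,cv2.MORPH_OPEN,np.ones((3,3)))
R_=[(np.flatnonzero(g[r,:290])[-1],r) for r in range(150,265,2)if g[r,:290].any()]
R_=np.array([q for q in R_ if 240<q[0]<262])
T=np.array([(x,np.flatnonzero(g[:200,x])[0]) for x in range(165,240,3)]);B=np.array([(x,np.flatnonzero(g[:300,x])[-1]) for x in range(150,245,3)])
def line(P):
    v=cv2.fitLine(P.astype(np.float32),cv2.DIST_HUBER,0,.01,.01).ravel();return np.cross([v[2],v[3],1],[v[2]+v[0],v[3]+v[1],1])
X=lambda a,b:(lambda q:q[:2]/q[2])(np.cross(a,b))
l,tp,bt=line(R_),line(T),line(B);A,C=X(l,tp),X(l,bt);print("corners",A,C)
PA,PC=plane(c,A,.006),plane(c,C,.006);v=PA-PC;L=np.linalg.norm(v);u=v/L;n=np.array([-u[1],u[0],0])
print("edge len",L,"ang",np.degrees(np.arctan2(u[1],u[0])));print("place from plate",(PA+PC)/2+.036*n)
for nm,a,b,k in(("left",(8,118),(38,301),128),("mid",(93,114),(119,298),64)):
    P,Q=plane(c,a,.032),plane(c,b,.032);w=P-Q;print(nm,(P+Q)/2,np.linalg.norm(w),np.degrees(np.arctan2(w[1],w[0])),"-> place",(P+Q)/2-k/1000*n)
print("tri mid tail",tri(c,(119,298),t,(276.2,217)),"tri clip jaw tops",tri(c,(187,150),t,(311,180.5)),tri(c,(197,260),t,(304.5,212)))
# held marker centre from cap end and middle line, depth .1643
z=p[2]-.1643;E=plane(c,(324,130),z);print("held cap end tool frame",m.T@(E-p))
# top-view: same method for held
E
```

```text
t 6.375 p [0.4892 0.0341 0.3491] z [-0.0001 -0.0001 -1.    ] xang -11.222441204801509 F [ 0.2493 -0.5777  0.1916] w 0.0167769824344629 58.42912495136261
corners [244.7324 119.6033] [252.9997 276.7036]
edge len 0.12701338603807497 ang -11.118654272214513
place from plate [0.5144 0.1252 0.006 ]
left [0.5345 0.2497 0.032 ] 0.13837215663303376 -14.099640030501094 -> place [0.5098 0.1241 0.032 ]
mid [0.5251 0.1887 0.032 ] 0.13820093001000822 -11.968801025448476 -> place [0.5128 0.1259 0.032 ]
tri mid tail (array([0.4596, 0.2001, 0.0371]), np.float64(0.0007972959652898737)) tri clip jaw tops (array([0.5542, 0.1177, 0.0275]), np.float64(0.006226668470328522)) (array([0.4744, 0.1333, 0.03  ]), np.float64(0.0038648814984834742))
held cap end tool frame [0.0679 0.0001 0.1643]
```

Emit:
drive_tool --increments '[8, 30, -25, 0, 0, 0, 255, 8, 30, -25, 0, 0, 0, 255, 7.5, 31, -25, 0, 0, 0, 255, 0, 0, -5, 0, 0, 0, 255, 0, 0, 0, 0, 0, 0, 255]'

```text
t: 7.0
position: [0.5127, 0.125, 0.2692]
ee_rot: [0.0, 0.995, -0.098, -0.0]
wrist_force: [0.3, 1.0, -0.7]
gripper_width: 0.0166
grip_force: 58.5
```

```bash
python3 -c "
from look import *
state();c=look('w6')
t=eyes.read_camera('top');pickle.dump(t,open('t6.pkl','wb'))
i=np.vstack([c['image'][60:400],cv2.resize(t['image'][150:230,235:435],None,fx=3.2,fy=3.2,interpolation=2)])
cv2.imwrite('pics/w6c.png',i)"
```

```text
t 7.0 p [0.5127 0.125  0.2692] z [-0.0004 -0.0003 -1.    ] xang -11.23427275347046 F [ 0.3035  0.9746 -0.6602] w 0.016613327169248134 58.54509472846985
```

View pics/w6c.png

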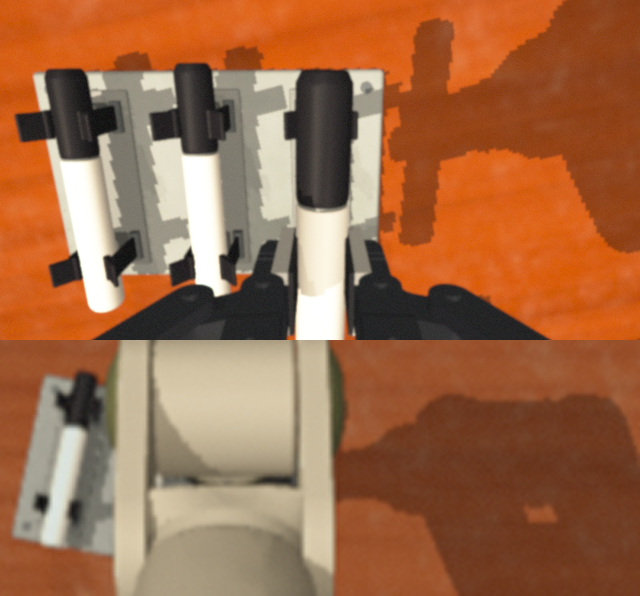

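The wrist view shows the held marker over the free place. The front jaw pair's outer edges are at x 284 and 357 (row 183), and the neighbours' cap ends are at (68,129) and (193,124).

```bash
python3 - <<'E'
from look import *
c=pickle.load(open("w6.pkl","rb"));c5=pickle.load(open("w5.pkl","rb"));o,m=state();p=o["position"]
f=lambda px,z:m.T@(plane(c,px,z)-p)
print("jaws z.04/.046",f((320.5,183),.040),f((320.5,183),.046),"held axis at cap",f((324,200),p[2]-.1643))
print("cap ends left,mid",f((67,129),.032),f((193,124),.032),"held",f((324,130),p[2]-.1643))
print("plate corners",f((35,132),.006),f((382,130),.006), f((381,332),.006))
print("mid marker axis pts",f((194,140),.032),f((211,345),.032),"left",f((68,145),.032),f((105,365),.032))
print("tri mid cap",tri(c,(193,124),c5,(93,114)))
E
```

```text
t 7.1 p [0.5127 0.1249 0.27  ] z [ 0.0013 -0.0001 -1.    ] xang -11.27389563261999 F [ 0.4415  0.5505 -0.0593] w 0.016991590957561083 58.54470133781433
jaws z.04/.046 [ 0.0404 -0.0007  0.23  ] [ 0.0413 -0.0007  0.2241] held axis at cap [0.0449 0.0006 0.1644]
cap ends left,mid [ 0.0662 -0.1276  0.2381] [ 0.0686 -0.0643  0.2381] held [0.0678 0.0006 0.1644]
plate corners [ 0.0639 -0.162   0.2641] [0.065  0.0338 0.2641] [-0.0627  0.0388  0.2639]
mid marker axis pts [ 0.0608 -0.0645  0.2381] [-0.0564 -0.065   0.2379] left [ 0.0583 -0.1285  0.2381] [-0.07   -0.1294  0.2379]
tri mid cap (array([0.5928, 0.1747, 0.0314]), np.float64(5.9504026605938527e-05))
```

Emit:
drive_tool --increments '[0.9, 0.9, -25, 0, 0, 0, 255, 0, 0, -20, 0, 0, 0, 255, 0, 0, -6, 0, 0, 0, 255, 0, 0, -5, 0, 0, 0, 255, 0, 0, -5, 0, 0, 0, 255, 0, 0, 0, 0, 0, 0, 255]'

```text
t: 7.85
position: [0.514, 0.1261, 0.2097]
ee_rot: [0.001, 0.995, -0.098, 0.002]
wrist_force: [0.7, -7.0, 4.7]
gripper_width: 0.0168
grip_force: 59.6
```

Emit:
drive_tool --increments '[0, -1, -4, 0, 0, 0, 255, 0, 0, -4, 0, 0, 0, 255, 0, 0, 0, 0, 0, 0, 255]'

```text
t: 8.22
position: [0.514, 0.1254, 0.2012]
ee_rot: [0.0, 0.995, -0.098, 0.002]
wrist_force: [2.1, -4.9, 1.7]
gripper_width: 0.0169
grip_force: 59.3
```

Emit:
drive_tool --increments '[0, -0.5, -3, 0, 0, 0, 255, 0, 0, -2.5, 0, 0, 0, 255, 0, 0, 0, 0, 0, 0, 255]'

```text
t: 8.6
position: [0.5133, 0.1253, 0.1959]
ee_rot: [0.0, 0.995, -0.097, 0.0]
wrist_force: [-3.0, -3.8, 15.7]
gripper_width: 0.0169
grip_force: 60.7
```

Emit:
drive_tool --increments '[0, 0, -2, 0, 0, 0, 255, 0, 0, 0, 0, 0, 0, 255]'

```text
t: 8.85
position: [0.5131, 0.1253, 0.1957]
ee_rot: [0.0, 0.995, -0.097, 0.001]
wrist_force: [-10.7, -4.7, 36.2]
gripper_width: 0.0167
grip_force: 62.9
```

```bash
python3 - <<'E'
from look import *
o,m=state();p=o["position"];c=look('w7')
h=cv2.cvtColor(c['image'],cv2.COLOR_BGR2HSV)
cv2.imwrite('pics/w7.png',c['image'])
E
```

```text
t 8.85 p [0.5131 0.1253 0.1957] z [ 0.0022 -0.0006 -1.    ] xang -11.174280636944435 F [-10.6975  -4.6745  36.2195] w 0.01673496936816454 62.8695023059845
```

View pics/w7.png

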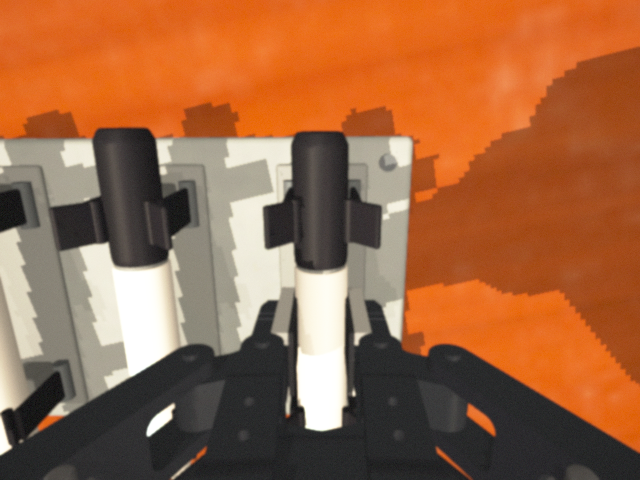

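The wrist view shows the marker down in its jaws, cap end at (321,131), level with its neighbour's at (125,127). I'll ease off, open part way and withdraw.

Emit:
drive_tool --increments '[0, 0, 2, 0, 0, 0, 255, 0, 0, 0, 0, 0, 0, 170, 0, 0, 0, 0, 0, 0, 150, 0, 0, 0, 0, 0, 0, 150, 0, 0, 0, 0, 0, 0, 150, 0, 0, 20, 0, 0, 0, 150, 0, 0, 40, 0, 0, 0, 150, 0, 0, 55, 0, 0, 0, 150, 0, -50, 30, 0, 0, 0, 150, 0, -60, 0, 0, 0, 0, 150, 0, -60, 0, 0, 0, 0, 150, 0, 0, 0, 0, 0, 0, 150]'

```text
t: 10.4
position: [0.5134, -0.048, 0.3396]
ee_rot: [0.0, 0.995, -0.1, -0.0]
wrist_force: [-0.9, 0.3, -0.4]
gripper_width: 0.0352
grip_force: 0.0
```

```bash
python3 - <<'E'
from look import *
state();c=look('w8');t=eyes.read_camera('top');s=eyes.read_camera('scene');pickle.dump((t,s),open('ts8.pkl','wb'))
a=cv2.resize(t['image'][150:235,230:350],None,fx=3.3,fy=3.3,interpolation=2);b=cv2.resize(s['image'][220:300,185:305],None,fx=3.3,fy=3.3,interpolation=2)
b=cv2.resize(b,(a.shape[1],a.shape[0]));x=np.hstack([a,b]);cv2.imwrite('pics/f8.png',x)
h=lambda c:cv2.cvtColor(c['image'],cv2.COLOR_BGR2HSV)
for n,k,r in(('top',t,(235,155,335,230)),('scene',s,(190,225,300,290))):
    for b in blobs(cv2.inRange(h(k),(0,0,200),(180,60,255)),r,60): print(n,*b)
E
```

```text
t 10.4 p [ 0.5134 -0.048   0.3396] z [-0.0001 -0.0004 -1.    ] xang -11.503928060314735 F [-0.92    0.2874 -0.4024] w 0.035181041550932664 0.0
top [305.1538 204.7308] [308.6731 187.1346] [301.6346 222.3269] 159.5
top [279.6154 199.423 ] [283.1346 181.8269] [276.0962 217.0192] 161.0
top [253.6805 195.3244] [257.4634 177.6707] [249.8976 212.9781] 157.5
scene [215.0744 274.1261] [194.9041 263.1765] [235.2446 285.0757] 233.0
scene [227.62 260.34] [214.58 250.56] [240.66 270.12] 269.5
scene [250.0544 250.6936] [236.9191 241.6631] [263.1897 259.7241] 232.0
scene [271.1966 243.1854] [257.7584 234.7865] [284.6348 251.5843] 193.0
```

View pics/f8.png

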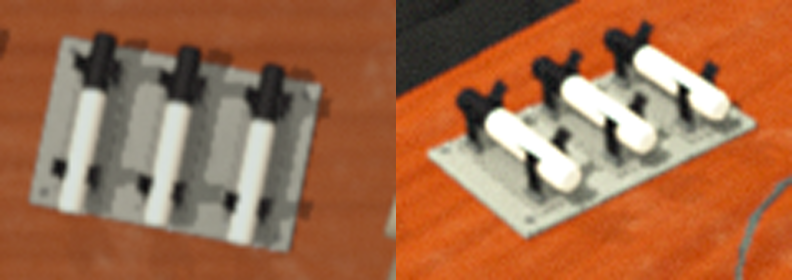

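The three markers lie parallel and evenly spaced, all in their jaws. I'll do a last height check and then hand in.

```bash
python3 - <<'E'
from look import *
t,s=pickle.load(open('ts8.pkl','rb'))
z=[tri(t,a,s,b)[0] for a,b in(((249.9,213),(240.6,270.1)),((276.1,217),(263.2,259.7)),((301.6,222.3),(284.6,251.6)))]
y=[tri(t,a,s,b)[0] for a,b in(((257.5,177.7),(214.6,250.6)),((283.1,181.8),(236.9,241.7)),((308.7,187.1),(257.8,234.8)))]
print(np.array(z),np.array(y))
if max(z[2][2]-z[1][2],y[2][2]-y[1][2])<.005: print(bot.finish_job())
E
```

```text
[[0.4674 0.2623 0.0355]
 [0.4583 0.1991 0.0339]
 [0.4462 0.1376 0.03  ]] [[0.5568 0.2476 0.0452]
 [0.5473 0.1856 0.0436]
 [0.5361 0.1241 0.0388]]
the job is handed in; nothing more can be done
None
```

The loose marker is snapped into the free place of the rack, level with the other two and within about 1–2 mm of centred. Both other markers are still in their clips, the arm is clear, and the job was handed in at about 10.5 s; no verdict came back.

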